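# Dock two interlocking fixture tiles in an inclined measuring-machine nest and lock them

### The job

Fit the blue and the orange fixture tile into the sloping aluminium nest so that they interlock with each other and with the nest and both lie fully home and flush, then slide the lock bar with the red grip all the way down over the seam. Do not disturb the reference sphere or the control pendant, and let go of everything at the end.

Things in the scene. Friction and masses are not known exactly. Their poses are not given: they have to be found in the camera images.
- nest: Aluminium nest, fixed, tilted 25 deg, low edge towards the robot. Origin: middle of the pocket floor; z square out of it, x up the slope (away from the robot), y across to the left. Pocket (mm) x -42..42, y -83..83, floor z 0, rim tops z 16 (flush with seated tiles). Rim out to x -60, y +-108. -y wall: slot x -1.5..29.5, to y -98. +y wall: key block juts in, x 3..25, y 69..83.
- blue_tile: Blue plate 80 x 80 x 16 mm, about 320 g; origin at the centre of its square underside. Grey grip rib on its middle: 44 mm along x, 18 mm thick in y, top at z 52. Plain tab on its -y side (x 1..27, out to y -54, for the nest's slot). T cut-out in its +y side: mouth x -19..7, y 33..40; inside x -29..17, y 15..33. Starts flat, yaw within +-1.8 rad; seated, its axes match the nest's. Play 2 mm each way.
- orange_tile: Orange plate, same size, mass, rib and origin as the blue. T tab on its -y side (neck x -16..4, y -52..-40; head x -26..14, y -64..-52) fits the blue cut-out with 3 mm play; notch in its +y side (x 0..28, y 25..40) takes the nest's key block. Starts flat, yaw within +-1.8 rad; seated, its axes match the nest's. Tiles go in in either order, lowered square to the pocket floor.
- blue_seat (a point): Where the blue tile's origin lies when seated: on the pocket floor at nest (0, -41, 0) mm.
- orange_seat (a point): Where the orange tile's origin lies when seated: on the pocket floor at nest (0, 41, 0) mm.
- blue_tab (a point): Point in the blue tile's plain tab, at (14, -47, 8) mm in the tile's frame.
- blue_tab_seat (a point): Where that point lies when the blue tile is seated: nest (14, -88, 8) mm.
- orange_tab (a point): Point in the head of the orange tile's T tab, at (-6, -58, 8) mm in the tile's frame.
- orange_tab_seat (a point): Where that point lies when the orange tile is seated: nest (-6, -17, 8) mm.
- lock_bar (a joint): Travel of the steel lock bar along the nest's -x (downhill), m: starts at 0 to 0.010 (pocket clear); 0.053 = end stop, over the seam. Bar 75 x 24 x 12 mm, its underside 2 mm above flush tiles; a tile standing proud blocks it. Takes about 3 N and stays where left. Runs between rails on the nest's uphill side (x 62..132, y +-14..22, z up to 32).
- bar_grip (a point): Point in the red grip block on the lock bar, 14 mm below its top, at nest (95 minus the travel, 0, 56) mm. The block is 16 mm in nest x by 24 mm in nest y and stands 40 mm tall on the bar, nest z 30..70.
- ref_sphere: Reference sphere, white, on a dark steel stand with a 68 mm round foot, 114 mm tall, loose; origin under the foot. Leave it alone.
- pendant: Control pendant with two joysticks, 90 x 160 x 30 mm (64 mm with the sticks), lying loose on a blue mat; origin under its middle. Leave it alone.
Things that resemble listed ones, but are neither listed nor needed, are in the scene too. Leave any brown look-alike of the orange_tile alone. Several things have the shape of the blue_tile; the one meant has the colours described above.

How it is judged:
By the outcome, as a careful person would: the job done as asked, in the order asked, and still so for the second after the job is handed in, with the robot touching nothing.
It also fails if it takes over 64 s, if anything falls off the work surface, if the arm or the gripper's body presses on something with over 40 N, if the wrist force passes 120 N, or if a joint passes its speed limit or range.

### The arm

A 6-joint arm with a two-finger parallel gripper is mounted at the origin on the work surface. World frame = base frame: x ahead of the robot, y to its left, z up, the work surface at z = 0. Lengths are in m, angles in rad, forces in N, time in s.
With the tool pointing down it reaches from about 0.375 to 0.9 m from the base axis. Payload 3.1 kg.
Tool frame: the origin (TCP) lies midway between the tips of the shut fingers; the grasp point (between the pads) lies 19 mm behind it; z points along the fingers, y is the line along which they close (so a half turn about z gives the same grasp; the last joint's range is limited). The gripper opens to 85 mm and grips with 20 to 120 N. Pads are 22 mm wide; open, the fingers measure 114 mm over their backs; the gripper's body (76 mm by 85 mm) begins 54 mm behind the grasp point. The pads swing forward as they close: fully open they stand 13 mm farther back than shut.
Start: joints at [1.109, 0.527, 1.433, -0, 1.181, -0.178], TCP at [0.174, 0.6, 0.231] pointing down, gripper open.
Joint ranges: [-3.08, 3.08], [-0.75, 2.2], [0.22, 2.44], [-1.43, 4.57], [0, 2.65], [-2.85, 2.85]. Speed limits (rad/s): [2.79, 2.79, 3.14, 3.14, 3.14, 3.14].

### API

Orientations are given as a rotation vector (axis times angle).
In Python, from bench import get_state, camera, sign_off, recognise gives the robot as it stands.
- The arm moves only by the tool drive_tool, never from a script. Its argument "motion" is a list of rows, each a list of 3 entries, a list of its own where there are three numbers: the shift along the tool's x, y, z in mm, then the turn, a rotation vector about the tool's x, y, z in rad, then the closure, from -1 (fully open) to 1 (shut), so that 0 is half open. In form: [[[dx, dy, dz], [ax, ay, az], jaw], ...]. A call has 1 to 20 rows; each row is the pose to reach, as a shift and turn from the pose commanded when the call began, along the tool's axes at that moment; what a row does not reach only later rows make up. A row lasts 1/10 s, in which the tool goes at most 50 mm and 8.59 degrees, less where a joint would pass 70% of its speed; a pose out of reach is approached as far as the arm can. A call with a gripper value outside its range is refused whole. The fingers move at their own pace and stop on an object; the grip force is fixed at half the most. Time passes only in rows, so rows that repeat a pose let the fingers close. It gives the time, the measured TCP pose, the force, the opening and the grip force at its end, in the units of the state.
- get_state(): the state, without advancing time (a new reading comes with each control period).
- camera(name): name is "side" or "top" or "wrist"; returns a dict with "frame" (480x640x3 uint8, red, green, blue), "vfov" (degrees; the focal length in pixels is half the picture's height over the tangent of half this angle, whatever the lens; pixels are square), "cx", "cy" (the principal point, pixels), "R" (3x3) and "t" (3): a world point X has camera coordinates R X + t. Camera axes: x right, y down, z forward; pixel columns grow to the right and rows downward; lengths in m; the calibration is good to about 2 mm. The wrist camera is an equidistant fisheye: a pixel r from the principal point sees the ray r / f radians off the axis. A picture is of the moment at which its call begins. There is no depth.
- sign_off(): hands the job in; it is judged then, once.
Trained networks look in the newest picture that a camera, given by its name, has taken for a name from the list of things; names that differ only in an ending like _2 or _b are one class to them, and where a whole thing is asked for, a point or a joint stands for the part that bears it (a point fixed in the world has none). Each returns a list of dicts, best first, with "confidence" (0 to 1); they miss things now and then, are a little off and sometimes report something else, mostly with a low value. They report only what shows in the picture. A call takes as long as a camera call. They do not tell look-alikes from the thing itself.
- recognise(camera, target): "location" ([column, row] in pixels, amid what is visible of it).
The state is a dict: "clock": time; "qpos": joint angles; "qd": joint speeds; "effort": joint torques, N m; "tool_pos": TCP position; "orientation": TCP orientation; "ft_force": force on the tool from outside, world axes, zero at the start; "moment": the same for the moment, N m; "finger_gap": opening from 0.0 (shut) to 1.0 (fully open); "grip_force": force on a finger pad.
Only numpy, scipy, OpenCV 4.12 (cv2) and the standard library are available. Lean on these libraries where they do the work, as an engineer would, in place of code of your own. Each camera call takes 0.05 s, during which the arm holds its last target. There are 200 camera calls.

## Working session

There is one attempt and no reset: what is moved stays moved. The work goes in short steps, Python scripts to look and compute and a tool call to move; the robot and the scene stay as the last step left them, time stands still between calls to the robot, and variables do not carry over. Pictures are saved under pics/ and viewed, at most 10 in all, crops included, and the job is handed in when it is done.

Besides the shell and the picture viewer there is one more tool, called after "Call:" as name(argument=value, ...), one argument or row to a line, values as JSON. drive_tool: Moves the arm, as the interface text tells. Its arguments: {"type":"object","properties":{"motion":{"type":"array","items":{"type":"array"}}},"required":["motion"]}

```bash
ls; mkdir -p pics
cat > h.py <<'E'
import numpy as np, cv2
from scipy.spatial.transform import Rotation as Ro
from bench import *
def snap(n,f):
    c=camera(n); cv2.imwrite(f,c["frame"][:,:,::-1]); return c
def F(c): return 240/np.tan(np.radians(c["vfov"])/2)
def proj(c,X,fish=False):
    p=np.atleast_2d(X)@np.array(c["R"]).T+c["t"]; f=F(c)
    if fish:
        r=np.hypot(p[:,0],p[:,1]); th=np.arctan2(r,p[:,2]); s=f*th/np.maximum(r,1e-9)
        return np.c_[c["cx"]+p[:,0]*s,c["cy"]+p[:,1]*s]
    return np.c_[c["cx"]+f*p[:,0]/p[:,2],c["cy"]+f*p[:,1]/p[:,2]]
def ray(c,uv,fish=False):
    d=(np.array(uv,float)-[c["cx"],c["cy"]])/F(c)
    if fish:
        th=np.linalg.norm(d); v=np.r_[d/max(th,1e-9)*np.sin(th),np.cos(th)]
    else: v=np.r_[d,1]
    R=np.array(c["R"]); return -R.T@c["t"],R.T@v
def atz(c,uv,z,fish=False):
    o,v=ray(c,uv,fish); return o+v*(z-o[2])/v[2]
E
python3 - <<'E'
from h import *
for n in ["top","side"]:
    c=snap(n,f"pics/{n}0.png"); print(n,c["vfov"],c["cx"],c["cy"],np.round(-np.array(c["R"]).T@c["t"],3))
    for t in ["nest","blue_tile","orange_tile","lock_bar","bar_grip","ref_sphere","pendant"]:
        print(t,[(np.round(d["location"]).tolist(),round(d["confidence"],2),np.round(atz(c,d["location"],0.016),3).tolist()) for d in recognise(n,t)])
E
```

```text
pics
top 57.899199619221875 322.4425953501313 240.00892794023315 [ 0.377 -0.055  1.025]
nest [([313.0, 215.0], 0.74, [0.549, -0.062, 0.016])]
blue_tile [([150.0, 234.0], 0.87, [0.499, 0.314, 0.016]), ([140.0, 301.0], 0.82, [0.345, 0.327, 0.016])]
orange_tile [([494.0, 291.0], 0.93, [0.375, -0.49, 0.016]), ([426.0, 274.0], 0.79, [0.415, -0.328, 0.016]), ([425.0, 333.0], 0.57, [0.278, -0.325, 0.016]), ([312.0, 216.0], 0.48, [0.546, -0.062, 0.016])]
lock_bar [([315.0, 196.0], 0.67, [0.596, -0.067, 0.016]), ([147.0, 234.0], 0.45, [0.498, 0.321, 0.016])]
bar_grip [([317.0, 198.0], 0.82, [0.592, -0.071, 0.016])]
ref_sphere [([152.0, 176.0], 0.66, [0.637, 0.317, 0.016])]
pendant [([423.0, 164.0], 0.65, [0.677, -0.327, 0.016])]
side 52.55751371265348 318.4524092891408 247.1820542585578 [0.42  0.706 0.778]
nest [([292.0, 260.0], 0.58, [0.545, -0.1, 0.016])]
blue_tile [([383.0, 456.0], 0.95, [0.341, 0.338, 0.016]), ([287.0, 444.0], 0.81, [0.496, 0.334, 0.016]), ([294.0, 260.0], 0.59, [0.541, -0.101, 0.016])]
orange_tile [([349.0, 209.0], 0.88, [0.423, -0.309, 0.016]), ([408.0, 211.0], 0.65, [0.272, -0.313, 0.016]), ([370.0, 175.0], 0.56, [0.371, -0.472, 0.016])]
lock_bar [([281.0, 234.0], 0.71, [0.584, -0.19, 0.016])]
bar_grip [([279.0, 234.0], 0.69, [0.59, -0.189, 0.016])]
ref_sphere [([205.0, 426.0], 0.81, [0.637, 0.316, 0.016]), ([277.0, 234.0], 0.53, [0.594, -0.187, 0.016])]
pendant [([251.0, 199.0], 0.66, [0.685, -0.324, 0.016]), ([349.0, 209.0], 0.64, [0.423, -0.306, 0.016])]
```

Run:
```python
import cv2
a=cv2.imread("pics/top0.png"); b=a[120:400,80:560]
cv2.imwrite("pics/top0c.png",cv2.resize(b,(800,467),interpolation=cv2.INTER_CUBIC))
```

```text
(no output)
```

View pics/top0c.png

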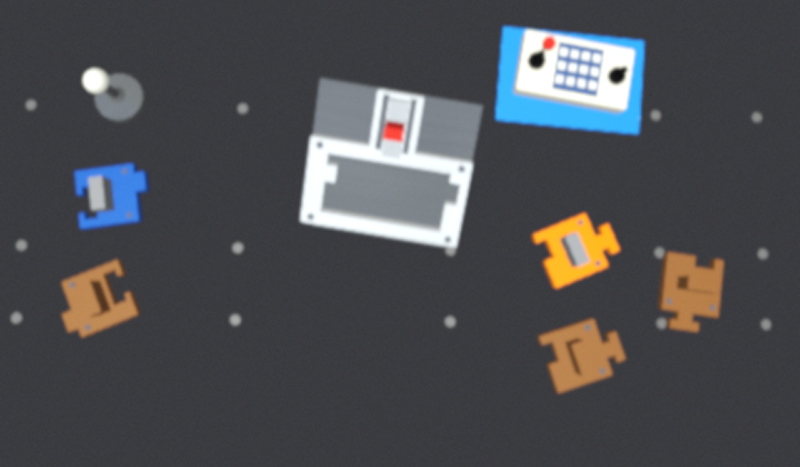

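View pics/side0.png

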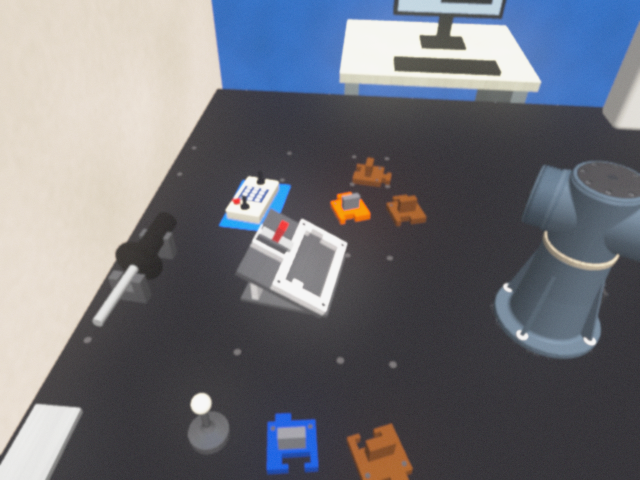

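Blue with grey rib is the blue tile, at top (147,237). The only other tile of that shape is brown, at (140,301). The orange tile with grey rib is at (426,274), with browns at (494,291) and (425,333). Next I fit model outlines to the images.

```bash
cat > fit.py <<'E'
from h import *
from scipy.optimize import minimize
BL=np.array([(-40,-40),(1,-40),(1,-54),(27,-54),(27,-40),(40,-40),(40,40),(7,40),(7,33),(17,33),(17,15),(-29,15),(-29,33),(-19,33),(-19,40),(-40,40)])/1e3
OR=np.array([(-40,-40),(-16,-40),(-16,-52),(-26,-52),(-26,-64),(14,-64),(14,-52),(4,-52),(4,-40),(40,-40),(40,40),(28,40),(28,25),(0,25),(0,40),(-40,40)])/1e3
PK=np.array([(-42,-83),(-1.5,-83),(-1.5,-98),(29.5,-98),(29.5,-83),(42,-83),(42,83),(25,83),(25,69),(3,69),(3,83),(-42,83)])/1e3
OUT=np.array([(-60,-108),(60,-108),(60,108),(-60,108)])/1e3
RIB=np.array([(-22,-9),(22,-9),(22,9),(-22,9)])/1e3
S=8
def P3(p,z): return np.c_[p,np.full(len(p),z)]
def fill(img,pts,v,off): cv2.fillPoly(img,[np.round(((pts-off+.5)*S-.5)*16).astype(np.int32)],v,shift=4)
def prism(img,c,T,poly,z0,z1,v,off,fish):
    a=proj(c,T(P3(poly,z0)),fish); b=proj(c,T(P3(poly,z1)),fish); n=len(poly)
    fill(img,a,v,off); fill(img,b,v,off)
    for i in range(n):
        j=(i+1)%n; fill(img,np.array([a[i],a[j],b[j],b[i]]),v,off)
def tile_render(c,q,poly,off,wh,fish):
    R=Ro.from_euler('z',q[2]).as_matrix(); T=lambda X: X@R.T+[q[0],q[1],0]
    im=np.zeros((wh[1]*S,wh[0]*S),np.uint8)
    prism(im,c,T,poly,0,.016,255,off,fish); prism(im,c,T,RIB,.016,.052,0,off,fish); return im
def nestR(yaw): return Ro.from_euler('z',yaw).as_matrix()@Ro.from_euler('y',-25,degrees=True).as_matrix()
def nest_render(c,q,off,wh,fish):
    R=nestR(q[2]); T=lambda X: X@R.T+[q[0],q[1],q[3]]
    im=np.zeros((wh[1]*S,wh[0]*S),np.uint8); fill(im,proj(c,T(P3(OUT,.016)),fish),255,off)
    a=np.zeros_like(im); b=np.zeros_like(im)
    fill(a,proj(c,T(P3(PK,.016)),fish),255,off); fill(b,proj(c,T(P3(PK,0)),fish),255,off)
    im[(a>0)&(b>0)]=0; return im
def colour(fr,kind):
    h,s,v=[x.astype(int) for x in cv2.split(cv2.cvtColor(fr,cv2.COLOR_RGB2HSV))]
    r,g,b=[fr[:,:,i].astype(float) for i in range(3)]
    if kind=="blue": return np.clip((b-np.maximum(r,g)-25)/80,0,1)
    if kind=="orange": return np.clip((r-b-40)/120,0,1)
    return np.clip((np.min(fr,2)-160.)/60,0,1)
def cost(q,views,render):
    e=0
    for c,m,off,fish in views:
        wh=m.shape[::-1]; im=cv2.resize(render(c,q,off,wh,fish),wh,interpolation=cv2.INTER_AREA)/255.
        e+=np.mean((cv2.GaussianBlur(im,(0,0),1.)-m)**2)*m.size/np.sum(m)
    return e
def view(c,kind,ctr,r,fish=False):
    u,v=np.round(ctr).astype(int); x0,x1=max(u-r,0),min(u+r,640); y0,y1=max(v-r,0),min(v+r,480)
    m=cv2.GaussianBlur(colour(c["frame"],kind)[y0:y1,x0:x1],(0,0),.5)
    return (c,m,np.array([x0,y0]),fish)
def fit(views,render,starts,d):
    best=None
    for s in starts:
        sim=np.vstack([s]+[np.array(s)+np.eye(len(s))[i]*d[i] for i in range(len(s))])
        o=minimize(cost,s,(views,render),method='Nelder-Mead',options=dict(initial_simplex=sim,xatol=1e-4,fatol=1e-6,maxiter=250))
        if best is None or o.fun<best.fun: best=o
    return best
E
python3 - <<'E'
from fit import *
ct,cs=camera("top"),camera("side")
for k,poly,p in [("blue",BL,(.499,.32)),("orange",OR,(.415,-.325))]:
    X=np.r_[p,0.01]
    V=[view(c,k,proj(c,X)[0],r) for c,r in((ct,36),(cs,45))]
    rd=lambda c,q,o,w,f:tile_render(c,q,poly,o,w,f)
    for vs in (V,V[:1],V[1:]):
        o=fit(vs,rd,[(p[0],p[1],y) for y in np.arange(-1.8,1.9,.6)],(.01,.01,.3)); print(k,np.round(o.x,4),round(o.fun,3))
p=(.55,-.062)
V=[view(ct,"white",(313,223),62),view(cs,"white",(303,265),62)]
for vs in (V,V[:1],V[1:]):
    o=fit(vs,nest_render,[(p[0],p[1],y,z) for y in (-.1,.1) for z in (.05,.08)],(.01,.01,.1,.02)); print("nest",np.round(o.x,4),round(o.fun,3))
    # overlay
out=[]
q=fit(V,nest_render,[o.x],(.01,.01,.1,.02)).x
for c,m,off,f in V:
    im=cv2.resize(nest_render(c,q,off,m.shape[::-1],f),m.shape[::-1],interpolation=cv2.INTER_AREA)
    out.append(np.dstack([im,(m*255).astype(np.uint8),im]))
cv2.imwrite("pics/nestfit.png",cv2.resize(np.hstack([o for o in out]),None,fx=3,fy=3))
E
```

```text
blue [0.49   0.3308 0.1523] 0.089
blue [0.4925 0.33   0.1529] 0.015
blue [0.4888 0.3313 0.1546] 0.017
orange [ 0.4231 -0.3205  0.4083] 0.296
orange [ 0.4244 -0.3211  0.4051] 0.04
orange [ 0.4208 -0.3171  0.404 ] 0.224
nest [ 0.5015 -0.0583 -0.1557  0.0417] 0.5
nest [ 0.5687 -0.0206  0.645  -0.176 ] 0.812
nest [ 0.4976 -0.0308 -0.1499  0.0661] 0.262
```

View pics/nestfit.png

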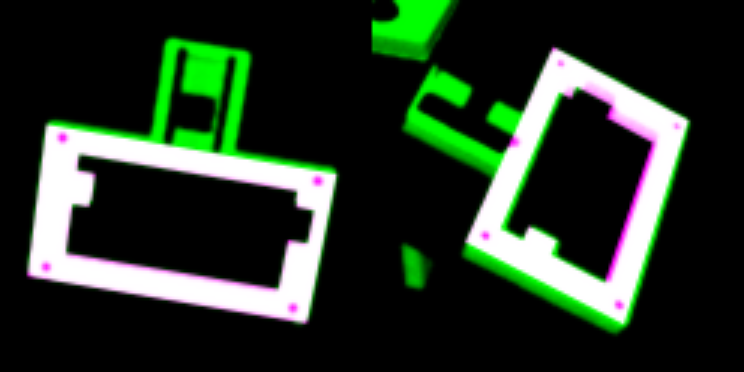

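The fit lies well on the nest in both views. I now print the nest pose and plan the approach to blue.

```bash
cat > mv.py <<'E'
from h import *
def rel(pos,R,cur=None):
    s=get_state(); p0=np.array(s["tool_pos"]); R0=Ro.from_rotvec(s["orientation"]).as_matrix()
    d=R0.T@(np.array(pos)-p0)*1e3; w=Ro.from_matrix(R0.T@R).as_rotvec()
    print("shift",np.round(d,1),"turn",np.round(w,4),"rows",round(max(np.linalg.norm(d)/50,np.degrees(np.linalg.norm(w))/8.59),1))
def toolR(Rt,flip):  # tool x=+-tile x, z=-tile z
    s=-1 if flip else 1
    return Rt@np.diag([s,-s,-1.])
def yawR(y): return Ro.from_euler('z',y).as_matrix()
E
python3 - <<'E'
from fit import *; from mv import *
s=get_state(); print(s["clock"],np.round(s["qpos"],3)); print(np.round(Ro.from_rotvec(s["orientation"]).as_matrix(),2))
ct,cs=camera("top"),camera("side")
V=[view(ct,"white",(313,228),56),view(cs,"white",(303,268),58)]
for vs in (V,V[:1],V[1:]):
  o=fit(vs,nest_render,[(.50,-.058,-.156,.05),(.50,-.05,-.15,.065)],(.01,.01,.05,.02)); print("nest",np.round(o.x,4),round(o.fun,3))
for f in (0,1): rel([.45,.30,.25],toolR(yawR(.153),f))
w=camera("wrist"); print(w["vfov"],w["cx"],w["cy"]); R0=Ro.from_rotvec(s["orientation"]).as_matrix()
C=-np.array(w["R"]).T@w["t"]; print("cam in tool",R0.T@(C-s["tool_pos"]),"axis",R0.T@np.array(w["R"])[2])
E
```

```text
0.9 [ 1.109  0.527  1.433 -0.     1.181 -0.178]
[[-0.96  0.28  0.  ]
 [ 0.28  0.96 -0.  ]
 [-0.    0.   -1.  ]]
nest [ 0.5017 -0.0584 -0.156   0.0412] 0.471
nest [ 0.5016 -0.0585 -0.1538  0.0522] 0.191
nest [ 0.498  -0.0339 -0.1504  0.0637] 0.23
shift [-348.4 -211.3  -18.7] turn [0.     0.     2.7058] rows 18.0
shift [-348.4 -211.3  -18.7] turn [-0.      0.     -0.4358] rows 8.2
65.70646984690485 315.76390035346805 236.94137558172727
cam in tool [ 0.07727782 -0.00085495 -0.14223301] axis [-2.99623126e-01 -1.09104736e-04  9.54057635e-01]
```

Run:
```python
from mv import *
rel([.47,.06,.33],toolR(yawR(-.15),1)); rel([.49,-.05,.30],toolR(yawR(-.15),1))
```

```text
shift [-434.6 -436.2  -98.7] turn [ 0.     -0.     -0.1328] rows 12.5
shift [-484.5 -536.3  -68.7] turn [ 0.     -0.     -0.1328] rows 14.5
```

Call:
drive_tool(
  motion=[
    [[-435, -436, -99], [0, 0, -0.133], -1],
    [[-435, -436, -99], [0, 0, -0.133], -1],
    [[-435, -436, -99], [0, 0, -0.133], -1],
    [[-435, -436, -99], [0, 0, -0.133], -1],
    [[-435, -436, -99], [0, 0, -0.133], -1],
    [[-435, -436, -99], [0, 0, -0.133], -1],
    [[-435, -436, -99], [0, 0, -0.133], -1],
    [[-435, -436, -99], [0, 0, -0.133], -1],
    [[-435, -436, -99], [0, 0, -0.133], -1],
    [[-435, -436, -99], [0, 0, -0.133], -1],
    [[-435, -436, -99], [0, 0, -0.133], -1],
    [[-435, -436, -99], [0, 0, -0.133], -1],
    [[-435, -436, -99], [0, 0, -0.133], -1],
    [[-435, -436, -99], [0, 0, -0.133], -1],
    [[-435, -436, -99], [0, 0, -0.133], -1],
    [[-435, -436, -99], [0, 0, -0.133], -1],
  ],
)

```text
clock: 2.65
tool_pos: [0.4693, 0.0611, 0.33]
orientation: [-0.233, -3.131, -0.001]
ft_force: [-0.3, 0.3, 0.2]
finger_gap: 1.002
grip_force: 0.0
```

Run:
```python
from mv import *
import pickle
c=snap("wrist","pics/w1.png"); pickle.dump(c,open("w1.pkl","wb"))
rel([.46,-.10,.30],toolR(yawR(-.15),1))
```

```text
shift [ -14.6 -160.9   29.9] turn [ 0.0003 -0.0013  0.0019] rows 3.3
```

View pics/w1.png

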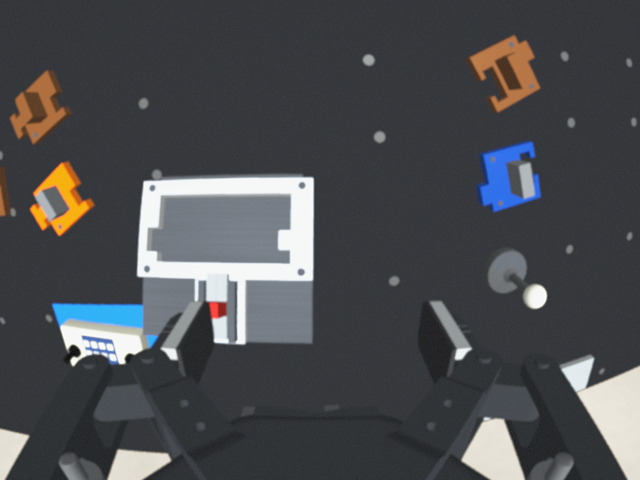

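The wrist view shows the nest at about (225,225), blue at (512,178), orange at (62,200), sphere and pendant clear. I take a second view to get height by parallax.

Call:
drive_tool(
  motion=[
    [[-15, -161, 30], [0, 0, 0], -1],
    [[-15, -161, 30], [0, 0, 0], -1],
    [[-15, -161, 30], [0, 0, 0], -1],
    [[-15, -161, 30], [0, 0, 0], -1],
    [[-15, -161, 30], [0, 0, 0], -1],
    [[-15, -161, 30], [0, 0, 0], -1],
  ],
)

```text
clock: 3.3
tool_pos: [0.461, -0.0998, 0.3003]
orientation: [-0.234, -3.132, -0.002]
ft_force: [-0.2, 0.8, -0.1]
finger_gap: 1.0
grip_force: 0.0
```

```bash
cat > n.py <<'E'
from fit import *; import pickle
c1=pickle.load(open("w1.pkl","rb")); c2=pickle.load(open("w2.pkl","rb")); ct=pickle.load(open("ct.pkl","rb")); cs=pickle.load(open("cs.pkl","rb"))
# restrict the mask to the neighbourhood of rim via weight: erase mask outside dilated rendered outer
def nview(c,fish,q):
    R=nestR(q[2]); T=lambda X: X@R.T+[q[0],q[1],q[3]]
    ou=proj(c,T(P3(OUT,.016)),fish); ctr=ou.mean(0); r=int(np.max(np.abs(ou-ctr)))+6
    v=view(c,"white",ctr,r,fish); m=np.zeros_like(v[1],np.uint8)
    cv2.fillPoly(m,[np.round(ou-v[2]).astype(np.int32)],1); m=cv2.dilate(m,np.ones((7,7),np.uint8))
    return (c,v[1]*m,v[2],fish)
q=np.array([.5016,-.0584,-.154,.05])
for vs in ([(c1,1),(c2,1)],[(c1,1)],[(c2,1)],[(ct,0)],[(cs,0)],[(c1,1),(c2,1),(ct,0)],[(c1,1),(c2,1),(ct,0),(cs,0)]):
    V=[nview(c,f,q) for c,f in vs]
    o=fit(V,nest_render,[q],(.008,.008,.03,.01))
    V=[nview(c,f,o.x) for c,f in vs]
    o=fit(V,nest_render,[o.x],(.004,.004,.01,.005))
    print([ "w1 w2 ct cs".split()[[id(c1),id(c2),id(ct),id(cs)].index(id(c))] for c,_ in vs],np.round(o.x,4),round(o.fun/len(vs),4))
ims=[]
for c,m,off,f in [nview(c,f,o.x) for c,f in ((c1,1),(c2,1),(ct,0),(cs,0))]:
    im=cv2.resize(nest_render(c,o.x,off,m.shape[::-1],f),m.shape[::-1],interpolation=cv2.INTER_AREA)
    ims.append(cv2.resize(np.dstack([im,(m*255).astype(np.uint8),im]),(380,280)))
cv2.imwrite("pics/nf2.png",np.vstack([np.hstack(ims[:2]),np.hstack(ims[2:])]))
E
python3 - <<'E'
from h import *; import pickle
for n,f in (("wrist","w2"),("top","ct"),("side","cs")): pickle.dump(snap(n,f"pics/{f}.png"),open(f+".pkl","wb"))
E
python3 n.py
```

```text
['w1', 'w2'] [ 0.4961 -0.0569 -0.154   0.0516] 0.0666
['w1'] [ 0.4961 -0.0568 -0.1529  0.052 ] 0.0635
['w2'] [ 0.4964 -0.0568 -0.1552  0.0514] 0.0683
['ct'] [ 0.5024 -0.0574 -0.1707  0.0396] 1.0234
['cs'] [ 0.4993 -0.0486 -0.16    0.0494] 0.0902
['w1', 'w2', 'ct'] [ 0.4984 -0.0572 -0.1535  0.0473] 0.4312
['w1', 'w2', 'ct', 'cs'] [ 0.4993 -0.0572 -0.1563  0.0446] 0.3562
```

View pics/nf2.png

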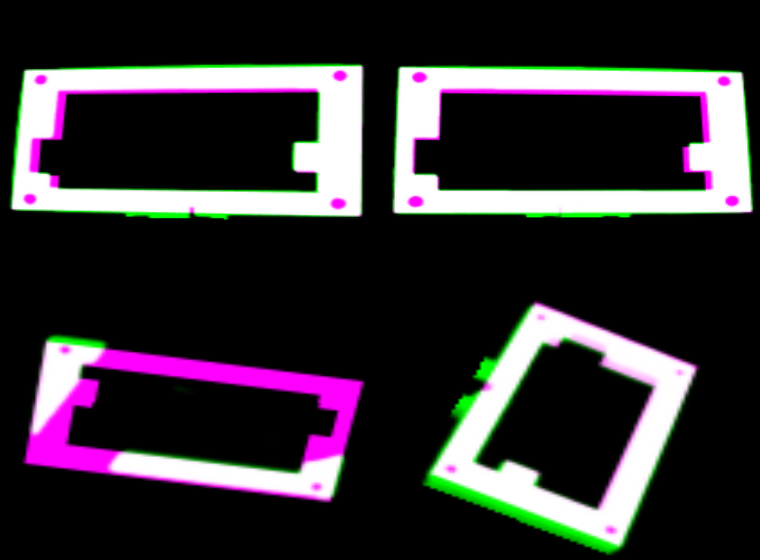

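```bash
cat > n2.py <<'E'
from fit import *; import pickle
L=lambda n: pickle.load(open(n+".pkl","rb"))
c1,c2,ct,cs=L("w1"),L("w2"),L("ct"),L("cs"); ct["frame"]=cv2.imread("pics/top0.png")[:,:,::-1]; cs["frame"]=cv2.imread("pics/side0.png")[:,:,::-1]
def ncost(q,V):
    e=0; R=nestR(q[2]); T=lambda X: X@R.T+[q[0],q[1],q[3]]
    for c,m,off,f in V:
        wh=m.shape[::-1]; z=lambda: np.zeros((wh[1]*S,wh[0]*S),np.uint8)
        a,b,o,g=z(),z(),z(),z()
        fill(a,proj(c,T(P3(PK,.016)),f),255,off); fill(b,proj(c,T(P3(PK,0)),f),255,off); fill(o,proj(c,T(P3(OUT,.016)),f),255,off)
        prism(g,c,T,OUT,-.03,.016,255,off,f); fill(g,proj(c,T(P3(np.array([(.056,-.03),(.14,-.03),(.14,.03),(.056,.03)]),.02)),f),255,off)
        ds=lambda i: cv2.resize(i,wh,interpolation=cv2.INTER_AREA)/255.
        im=ds(o)*(1-ds(a)); ign=np.maximum(ds(cv2.bitwise_and(a,255-b)),ds(cv2.bitwise_and(g,255-o)))
        d=(cv2.GaussianBlur(im,(0,0),.8)-m)**2*(1-ign); e+=d.sum()/im.sum()
    return e
def fitn(V,s,d=(.004,.004,.02,.006)):
    return minimize(ncost,s,(V,),method='Nelder-Mead',options=dict(initial_simplex=np.vstack([s]+[s+np.eye(4)[i]*d[i] for i in range(4)]),xatol=5e-5,fatol=1e-6,maxiter=300))
q=np.array([.498,-.057,-.154,.0516])
def nview(c,f):
    R=nestR(q[2]); ou=proj(c,P3(OUT,.016)@R.T+[q[0],q[1],q[3]],f); ctr=ou.mean(0); r=int(np.max(np.abs(ou-ctr)))+5
    v=view(c,"white",ctr,r,f); m=np.zeros_like(v[1],np.uint8); cv2.fillPoly(m,[np.round(ou-v[2]).astype(np.int32)],1)
    return (c,v[1]*cv2.dilate(m,np.ones((13,13),np.uint8)),v[2],f)
if __name__=="__main__":
    V=dict(w1=nview(c1,1),w2=nview(c2,1),t=nview(ct,0),s=nview(cs,0))
    for k in ("w1 w2","t","s","t s","w1 w2 t s"):
        o=fitn([V[i] for i in k.split()],q); print(k,np.round(o.x,4),round(o.fun,3))
    qn=o.x
    for k,poly,p in [("blue",BL,(.491,.330,.153)),("orange",OR,(.4235,-.32,.405))]:
        rd=lambda c,q,o,w,f:tile_render(c,q,poly,o,w,f)
        for nm,cc,f in (("w1",c1,1),("w2",c2,1)):
            ctr=proj(cc,np.r_[p[:2],.01],f)[0]
            o=fit([view(cc,k,ctr,55,f)],rd,[p],(.005,.005,.05)); print(k,nm,np.round(ctr),np.round(o.x,4),round(o.fun,3))
E
python3 n2.py
```

```text
w1 w2 [ 0.4973 -0.0571 -0.1533  0.0479] 0.065
t [ 0.5014 -0.0584 -0.148   0.0515] 0.028
s [ 0.4992 -0.0534 -0.1442  0.0466] 0.045
t s [ 0.501  -0.0582 -0.1458  0.0424] 0.094
w1 w2 t s [ 0.4993 -0.0577 -0.1497  0.0442] 0.231
blue w1 [512. 178.] [0.4886 0.3315 0.1575] 0.035
blue w2 [607. 177.] [0.4886 0.3332 0.1633] 0.069
orange w1 [ 61. 201.] [ 0.4198 -0.3199  0.3997] 0.02
orange w2 [140. 190.] [ 0.4201 -0.3195  0.4078] 0.026
```

Wrist estimates are consistent across all objects, with a constant few-mm offset against the top camera that cancels between grasp and placing. Working poses: blue (.490,.331,.156), orange (.422,-.320,.404), nest (.499,-.0575,z .047,yaw -.152). Next, go to blue.

Run:
```python
from mv import *
rel([.49,.331,.11],toolR(yawR(.156),1))
```

```text
shift [ 34.8 430.  190.8] turn [ 3.000e-04  4.000e-04 -3.032e-01] rows 9.4
```

Call:
drive_tool(
  motion=[
    [[35, 430, 191], [0, 0, -0.303], -1],
    [[35, 430, 191], [0, 0, -0.303], -1],
    [[35, 430, 191], [0, 0, -0.303], -1],
    [[35, 430, 191], [0, 0, -0.303], -1],
    [[35, 430, 191], [0, 0, -0.303], -1],
    [[35, 430, 191], [0, 0, -0.303], -1],
    [[35, 430, 191], [0, 0, -0.303], -1],
    [[35, 430, 191], [0, 0, -0.303], -1],
    [[35, 430, 191], [0, 0, -0.303], -1],
    [[35, 430, 191], [0, 0, -0.303], -1],
    [[35, 430, 191], [0, 0, -0.303], -1],
    [[35, 430, 191], [0, 0, -0.303], -1],
    [[35, 430, 191], [0, 0, -0.303], -1],
  ],
)

```text
clock: 4.75
tool_pos: [0.4906, 0.3286, 0.11]
orientation: [-0.241, 3.132, -0.0]
ft_force: [-0.8, 0.5, 0.9]
finger_gap: 0.998
grip_force: 0.0
```

Run:
```python
from fit import *; from mv import *
c=snap("wrist","pics/wb.png"); p=(.49,.331,.156)
ctr=proj(c,np.r_[p[:2],.01],1)[0]
o=fit([view(c,"blue",ctr,120,True)],lambda c,q,o,w,f:tile_render(c,q,BL,o,w,f),[p],(.005,.005,.05)); print(ctr,np.round(o.x,4),o.fun)
im=cv2.imread("pics/wb.png")
q=o.x; R=yawR(q[2])
cv2.polylines(im,[np.round(proj(c,P3(BL,.016)@R.T+[q[0],q[1],0],1)).astype(np.int32)],True,(0,255,0),1)
cv2.imwrite("pics/wb2.png",im)
rel([q[0],q[1],.021],toolR(yawR(q[2]),1))
```

```text
[320.11462269 238.65112745] [0.488  0.3296 0.1535] 1.232999076334108
shift [ 2.7  1.7 89.2] turn [-0.      0.0008 -0.001 ] rows 1.8
```

View pics/wb2.png

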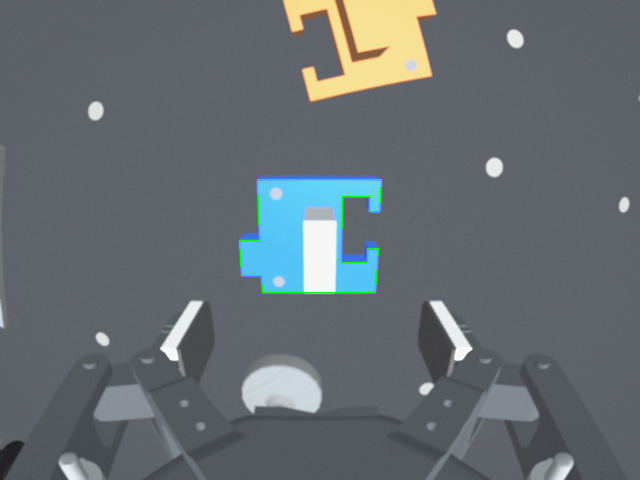

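The crop shows the one blue tile with grey rib centred at (320,237), the outline fits; the brown look-alike is at (375,40). I descend and grip.

Call:
drive_tool(
  motion=[
    [[2.7, 2, 45], [0, 0, 0], -1],
    [[2.7, 2, 89], [0, 0, 0], -1],
    [[2.7, 2, 89], [0, 0, 0], -1],
    [[2.7, 2, 89], [0, 0, 0], 1],
    [[2.7, 2, 89], [0, 0, 0], 1],
    [[2.7, 2, 89], [0, 0, 0], 1],
    [[2.7, 2, 89], [0, 0, 0], 1],
    [[2.7, 2, 89], [0, 0, 0], 1],
    [[2.7, 2, 89], [0, 0, 0], 1],
    [[2.7, 2, 89], [0, 0, 0], 1],
    [[2.7, 2, 89], [0, 0, 0], 1],
    [[2.7, 2, 89], [0, 0, 0], 1],
  ],
)

```text
clock: 6.0
tool_pos: [0.489, 0.331, 0.0224]
orientation: [-0.241, 3.129, 0.001]
ft_force: [-0.7, -1.8, 7.7]
finger_gap: 0.203
grip_force: 60.8
```

```bash
cat > tgt.py <<'E'
from mv import *
from fit import nestR
NP=np.array([.4973,-.0573,.0479]); NR=nestR(-.1515)
def nt(off,flip=1): return NP+NR@np.array(off), toolR(NR,flip)
E
python3 - <<'E'
from tgt import *
print(np.round(get_state()["tool_pos"],4))
rel([.489,.331,.17],toolR(yawR(.156),1))
rel(*nt([.001,-.041,.0224+.07])); rel(*nt([.001,-.041,.0224+.025]))
E
```

```text
[0.489  0.331  0.0224]
shift [-5.000e-01  1.000e-01 -1.476e+02] turn [ 0.0005  0.0032 -0.0025] rows 3.0
shift [  99.5 -412.6 -110.2] turn [ 0.0675 -0.4298  0.2999] rows 8.8
shift [  81.5 -418.3  -69.4] turn [ 0.0675 -0.4298  0.2999] rows 8.6
```

Call:
drive_tool(
  motion=[
    [[0, 0, -50], [0, 0, 0], 1],
    [[0, 0, -100], [0, 0, 0], 1],
    [[0, 0, -150], [0, 0, 0], 1],
    [[99, -413, -150], [0.0675, -0.43, 0.3], 1],
    [[99, -413, -150], [0.0675, -0.43, 0.3], 1],
    [[99, -413, -150], [0.0675, -0.43, 0.3], 1],
    [[99, -413, -150], [0.0675, -0.43, 0.3], 1],
    [[99, -413, -150], [0.0675, -0.43, 0.3], 1],
    [[99, -413, -150], [0.0675, -0.43, 0.3], 1],
    [[99, -413, -150], [0.0675, -0.43, 0.3], 1],
    [[99, -413, -150], [0.0675, -0.43, 0.3], 1],
    [[99, -413, -150], [0.0675, -0.43, 0.3], 1],
    [[99.5, -412.6, -110], [0.0675, -0.43, 0.3], 1],
    [[99.5, -412.6, -110], [0.0675, -0.43, 0.3], 1],
    [[99.5, -412.6, -110], [0.0675, -0.43, 0.3], 1],
    [[99.5, -412.6, -110], [0.0675, -0.43, 0.3], 1],
  ],
)

```text
clock: 7.6
tool_pos: [0.4569, -0.0888, 0.14]
orientation: [0.215, 2.719, -0.044]
ft_force: [0.4, 0.5, -4.2]
finger_gap: 0.197
grip_force: 60.0
```

Run:
```python
from tgt import *
from fit import *
c=camera("wrist"); im=c["frame"][:,:,::-1].copy()
def dr(poly,z,col,T): cv2.polylines(im,[np.round(proj(c,T(P3(poly,z)),1)*16).astype(np.int32)],True,col,1,cv2.LINE_AA,4)
T=lambda X: X@NR.T+NP
dr(OUT,.016,(0,255,0),T); dr(PK,.016,(0,255,0),T)
s=get_state(); print(s["ft_force"],s["finger_gap"]); R=Ro.from_rotvec(s["orientation"]).as_matrix()@np.diag([-1,1,-1])
dr(BL,.016,(0,0,255),lambda X:X@R.T+s["tool_pos"]+R@[-.001,0,-.0224])
cv2.imwrite("pics/hov.png",im)
rel(*nt([.001,-.041,.0224+.025])); rel(*nt([.001,-.041,.0224]))
```

```text
[ 0.97884314 -7.79105724 -4.23912433] 0.19950763162847318
shift [ 9.6  6.7 49. ] turn [-0.0164 -0.0155 -0.0269] rows 1.0
shift [ 9.2  7.1 74. ] turn [-0.0164 -0.0155 -0.0269] rows 1.5
```

View pics/hov.png

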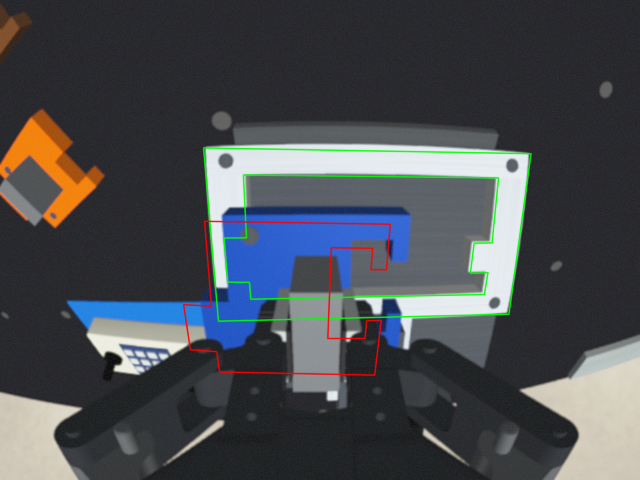

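The nest outline lies right on the rim. The held tile's overlay is off, probably because the arm was still moving. I settle and recheck.

Call:
drive_tool(
  motion=[
    [[9.4, 6.9, 24], [-0.016, -0.0155, -0.027], 1],
    [[9.4, 6.9, 24], [-0.016, -0.0155, -0.027], 1],
    [[9.4, 6.9, 24], [-0.016, -0.0155, -0.027], 1],
    [[9.4, 6.9, 24], [-0.016, -0.0155, -0.027], 1],
    [[9.4, 6.9, 24], [-0.016, -0.0155, -0.027], 1],
  ],
)

```text
clock: 8.15
tool_pos: [0.4694, -0.0816, 0.1299]
orientation: [0.173, 2.729, -0.045]
ft_force: [-0.2, 0.4, -3.4]
finger_gap: 0.203
grip_force: 60.7
```

```bash
cat > held.py <<'E'
from tgt import *
from fit import *
def held(poly,kind,sub,out,dz=.0224):
    c=camera("wrist"); s=get_state(); R=Ro.from_rotvec(s["orientation"]).as_matrix()@np.diag([-1,1,-1]); p=np.array(s["tool_pos"])
    m=colour(c["frame"],kind)
    RR=NR.T@R; print("tool at nest",np.round(NR.T@(p-NP)*1e3,1),"rot",np.round(Ro.from_matrix(RR).as_rotvec(),3),"f",np.round(s["ft_force"],1))
    im=c["frame"][:,:,::-1].copy()
    def dr(pl,z,col,T): cv2.polylines(im,[np.round(proj(c,T(P3(pl,z)),1)*16).astype(np.int32)],True,col,1,cv2.LINE_AA,4)
    T=lambda X: X@NR.T+NP
    dr(OUT,.016,(0,255,0),T); dr(PK,.016,(0,255,0),T); dr(poly,.016,(0,0,255),lambda X:X@R.T+p+R@(np.array(sub)-[0,0,dz]))
    cv2.imwrite(out,im); cv2.imwrite(out.replace(".png","_raw.png"),c["frame"][:,:,::-1]); return c
E
python3 - <<'E'
from held import *
held(BL,"blue",[-.001,0,0],"pics/hov2.png")
E
```

```text
tool at nest [ 13.1 -28.4  84.4] rot [0.004 0.028 0.024] f [-0.2  0.1 -3.8]
```

View pics/hov2.png

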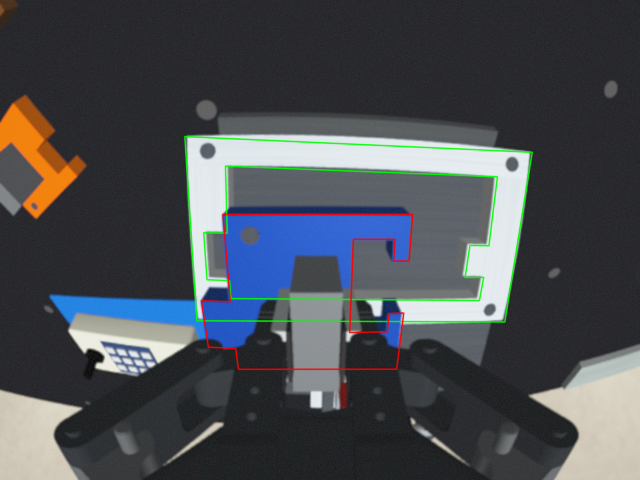

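Run:
```python
from tgt import *
s=get_state(); print(s["clock"],np.round(s["qpos"],3),np.round(s["qd"],3))
rel(*nt([.001,-.041,.0224+.045]))
```

```text
8.2 [-0.496  0.457  2.199  0.947  0.17  -2.854] [ 0.     0.002 -0.005  0.    -0.001  0.001]
shift [ 11.9 -12.4  17.3] turn [ 0.0035 -0.028   0.0239] rows 0.5
```

The tile is held exactly as modelled, but joint 6 is at its limit. The nest tilt needs the half-turned grasp (tool x uphill). I set blue down on free table and regrasp it turned by half a turn.

Run:
```python
from tgt import *
rel(*nt([.013,-.028,.15])); rel([.46,.16,.13],toolR(yawR(0),1))
```

```text
shift [  1.9   0.6 -65.6] turn [ 0.0035 -0.028   0.0239] rows 1.3
shift [ 36.4 238.6 -17.6] turn [-0.0326  0.4073 -0.1251] rows 4.8
```

Call:
drive_tool(
  motion=[
    [[0, 0, -60], [0, 0, 0], 1],
    [[0, 0, -60], [0, 0, 0], 1],
    [[36, 238, -60], [-0.0326, 0.407, -0.125], 1],
    [[36, 238, -60], [-0.0326, 0.407, -0.125], 1],
    [[36, 238, -60], [-0.0326, 0.407, -0.125], 1],
    [[36, 238, -60], [-0.0326, 0.407, -0.125], 1],
    [[36, 238, -60], [-0.0326, 0.407, -0.125], 1],
    [[36, 238, -18], [-0.0326, 0.407, -0.125], 1],
    [[36, 238, -18], [-0.0326, 0.407, -0.125], 1],
    [[36, 238, -18], [-0.0326, 0.407, -0.125], 1],
    [[36, 238, -18], [-0.0326, 0.407, -0.125], 1],
    [[36, 238, -18], [-0.0326, 0.407, -0.125], 1],
    [[36, 238, -18], [-0.0326, 0.407, -0.125], 1],
  ],
)

```text
clock: 9.5
tool_pos: [0.4611, 0.1581, 0.1318]
orientation: [0.004, 3.139, 0.001]
ft_force: [-0.6, 0.2, -3.7]
finger_gap: 0.2
grip_force: 60.9
```

Run:
```python
from tgt import *
s=get_state(); print(np.round(s["tool_pos"],4),np.round(s["qpos"],3),np.round(s["qd"],2))
rel([.46,.16,.0235],toolR(yawR(0),1))
```

```text
[0.4611 0.1581 0.1318] [ 0.1    0.503  1.87   0.     0.766 -1.468] [ 0.    0.01 -0.   -0.   -0.   -0.  ]
shift [  1.4   1.8 108.3] turn [ 0.0004  0.0029 -0.0026] rows 2.2
```

Call:
drive_tool(
  motion=[
    [[0, 0, 50], [0, 0, 0], 1],
    [[0, 0, 90], [0, 0, 0], 1],
    [[0, 0, 103], [0, 0, 0], 1],
    [[0, 0, 108], [0, 0, 0], 1],
    [[0, 0, 108], [0, 0, 0], 1],
    [[0, 0, 108], [0, 0, 0], 1],
    [[0, 0, 107], [0, 0, 0], -1],
    [[0, 0, 107], [0, 0, 0], -1],
    [[0, 0, 107], [0, 0, 0], -1],
    [[0, 0, 107], [0, 0, 0], -1],
    [[0, 0, 107], [0, 0, 0], -1],
    [[0, 0, 107], [0, 0, 0], -1],
  ],
)

```text
clock: 10.7
tool_pos: [0.4605, 0.1591, 0.0233]
orientation: [0.001, 3.142, 0.0]
ft_force: [-0.4, -0.2, -1.0]
finger_gap: 1.001
grip_force: 0.0
```

Call:
drive_tool(
  motion=[
    [[0, 0, -40], [0, 0, 0], -1],
    [[0, 0, -70], [0, 0, 0.15], -1],
    [[0, 0, -70], [0, 0, 1.6], -1],
    [[0, 0, -70], [0, 0, 1.6], -1],
    [[0, 0, -70], [0, 0, 1.6], -1],
    [[0, 0, -70], [0, 0, 1.6], -1],
    [[0, 0, -70], [0, 0, 1.6], -1],
    [[0, 0, -70], [0, 0, 1.6], -1],
    [[0, 0, -70], [0, 0, 1.6], -1],
    [[0, 0, -70], [0, 0, 1.6], -1],
    [[0, 0, -70], [0, 0, 1.6], -1],
    [[0, 0, -70], [0, 0, 1.6], -1],
    [[0, 0, -70], [0, 0, 3.1416], -1],
    [[0, 0, -70], [0, 0, 3.1416], -1],
    [[0, 0, -70], [0, 0, 3.1416], -1],
    [[0, 0, -70], [0, 0, 3.1416], -1],
    [[0, 0, -70], [0, 0, 3.1416], -1],
    [[0, 0, -70], [0, 0, 3.1416], -1],
    [[0, 0, -70], [0, 0, 3.1416], -1],
    [[0, 0, -70], [0, 0, 3.1416], -1],
  ],
)

```text
clock: 12.7
tool_pos: [0.4604, 0.159, 0.0932]
orientation: [-3.098, -0.523, 0.0]
ft_force: [-0.4, 0.0, 1.1]
finger_gap: 1.001
grip_force: 0.0
```

Run:
```python
from tgt import *
s=get_state(); print(np.round(s["tool_pos"],4),np.round(s["qpos"],3),np.round(s["qd"],2))
rel([.4595,.159,.0935],toolR(yawR(0),0))
```

```text
[0.4604 0.159  0.0932] [0.103 0.575 1.895 0.    0.672 1.338] [ 0.    0.   -0.    0.   -0.    1.48]
shift [-0.8 -0.3 -0.3] turn [-2.000e-04  3.000e-04  3.345e-01] rows 2.2
```

Call:
drive_tool(
  motion=[
    [[0, 0, 0], [0, 0, 0.337], -1],
    [[0, 0, 0], [0, 0, 0.337], -1],
    [[0, 0, 0], [0, 0, 0.337], -1],
    [[0, 0, 0], [0, 0, 0.337], -1],
  ],
)

```text
clock: 13.1
tool_pos: [0.4603, 0.159, 0.0932]
orientation: [-3.141, -0.006, 0.001]
ft_force: [-0.4, 0.1, -0.5]
finger_gap: 1.0
grip_force: 0.0
```

Run:
```python
from fit import *; from mv import *
s=get_state(); print(np.round(s["tool_pos"],4),np.round(s["qpos"],3),np.round(s["qd"],2))
c=snap("wrist","pics/wb3.png"); p=(.4595,.159,0.)
ctr=proj(c,np.r_[p[:2],.01],1)[0]
o=fit([view(c,"blue",ctr,100,True)],lambda c,q,o,w,f:tile_render(c,q,BL,o,w,f),[p],(.005,.005,.05)); print(ctr,np.round(o.x,4),o.fun)
q=o.x; rel([q[0],q[1],.0225],toolR(yawR(q[2]),0)); rel([.4595,.159,.0225],toolR(yawR(0),0))
```

```text
[0.4603 0.159  0.0932] [0.103 0.575 1.895 0.    0.672 1.669] [ 0.    0.   -0.    0.    0.   -0.03]
[314.70528273 245.53819343] [ 0.4607  0.1582 -0.0031] 0.03486421496464253
shift [ 0.4  0.8 70.7] turn [-0.0002  0.0003  0.0079] rows 1.4
shift [-0.8  0.  70.7] turn [-0.0002  0.0003  0.0047] rows 1.4
```

Views from both sides agree to about 1 mm, and their mean is right under the tool. I grip.

Call:
drive_tool(
  motion=[
    [[0, 0.3, 40], [0, 0, 0.006], -1],
    [[0, 0.3, 70.5], [0, 0, 0.006], -1],
    [[0, 0.3, 70.5], [0, 0, 0.006], -1],
    [[0, 0.3, 70.5], [0, 0, 0.006], 1],
    [[0, 0.3, 70.5], [0, 0, 0.006], 1],
    [[0, 0.3, 70.5], [0, 0, 0.006], 1],
    [[0, 0.3, 70.5], [0, 0, 0.006], 1],
    [[0, 0.3, 70.5], [0, 0, 0.006], 1],
    [[0, 0.3, 70.5], [0, 0, 0.006], 1],
    [[0, 0.3, 70.5], [0, 0, 0.006], 1],
    [[0, 0.3, 70.5], [0, 0, 0.006], 1],
    [[0, 0.3, 70.5], [0, 0, 0.006], 1],
  ],
)

```text
clock: 14.35
tool_pos: [0.4612, 0.1589, 0.0239]
orientation: [-3.141, 0.003, -0.003]
ft_force: [0.5, -0.2, 7.0]
finger_gap: 0.197
grip_force: 60.7
```

```bash
sed -i 's/NP=.*/NP=np.array([.4979,-.0573,.0479]); NR=nestR(-.1515)/' tgt.py
python3 - <<'E'
from tgt import *
s=get_state(); print(np.round(s["tool_pos"],4))
rel(*nt([0,-.041,.0224+.08],0));rel(*nt([0,-.041,.0224+.045],0))
E
```

```text
[0.4612 0.1589 0.0239]
shift [ -11.5  250.1 -116.9] turn [-0.0332  0.4334  0.1468] rows 5.5
shift [  3.1 252.4 -85.2] turn [-0.0332  0.4334  0.1468] rows 5.3
```

Call:
drive_tool(
  motion=[
    [[0, 0, -50], [0, 0, 0], 1],
    [[0, 0, -100], [0, 0, 0], 1],
    [[0, 0, -150], [0, 0, 0], 1],
    [[-11, 250, -150], [-0.033, 0.433, 0.147], 1],
    [[-11, 250, -150], [-0.033, 0.433, 0.147], 1],
    [[-11, 250, -150], [-0.033, 0.433, 0.147], 1],
    [[-11, 250, -150], [-0.033, 0.433, 0.147], 1],
    [[-11, 250, -150], [-0.033, 0.433, 0.147], 1],
    [[-11, 250, -150], [-0.033, 0.433, 0.147], 1],
    [[-11, 250, -150], [-0.033, 0.433, 0.147], 1],
    [[-11, 250, -117], [-0.033, 0.433, 0.147], 1],
    [[-11, 250, -117], [-0.033, 0.433, 0.147], 1],
    [[-11, 250, -117], [-0.033, 0.433, 0.147], 1],
    [[-11, 250, -117], [-0.033, 0.433, 0.147], 1],
    [[-11, 250, -117], [-0.033, 0.433, 0.147], 1],
    [[-11, 250, -117], [-0.033, 0.433, 0.147], 1],
  ],
)

```text
clock: 15.95
tool_pos: [0.4491, -0.0912, 0.1401]
orientation: [3.027, -0.229, 0.668]
ft_force: [-0.5, 0.4, -4.2]
finger_gap: 0.198
grip_force: 60.3
```

```bash
sed -i 's/def held(poly,kind,sub,out,dz=.0224):/def held(poly,kind,sub,out,dz=.0239):/; s/np.diag(\[-1,1,-1\])/np.diag([1,-1,-1])/' held.py
python3 - <<'E'
from held import *
s=get_state(); print(np.round(s["qpos"],3),np.round(s["qd"],2))
held(BL,"blue",[-.001,0,0],"pics/hov3.png")
rel(*nt([.001,-.041,.0239+.03],0)); rel(*nt([.001,-.041,.0239],0))
E
```

```text
[-0.557  0.422  2.255  1.221  0.177 -0.017] [ 0.   -0.   -0.    0.01 -0.   -0.01]
tool at nest [ -0.  -40.9 101.8] rot [-0.001  0.002  0.001] f [ 0.3 -0.  -3.8]
shift [ 1.1  0.1 47.9] turn [0.0005 0.0016 0.0007] rows 1.0
shift [ 1.1  0.1 77.9] turn [0.0005 0.0016 0.0007] rows 1.6
```

View pics/hov3.png

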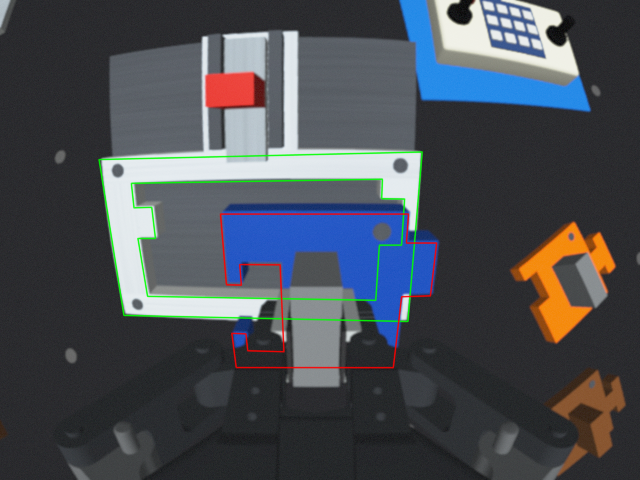

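Tile overlay and nest overlay both match, and joints are well inside limits. I lower in steps, watching the force.

Call:
drive_tool(
  motion=[
    [[1.1, 0, 40], [0, 0, 0], 1],
    [[1.1, 0, 55], [0, 0, 0], 1],
    [[1.1, 0, 60], [0, 0, 0], 1],
    [[1.1, 0, 64], [0, 0, 0], 1],
    [[1.1, 0, 68], [0, 0, 0], 1],
    [[1.1, 0, 68], [0, 0, 0], 1],
    [[1.1, 0, 68], [0, 0, 0], 1],
  ],
)

```text
clock: 16.7
tool_pos: [0.4782, -0.0958, 0.0787]
orientation: [3.027, -0.229, 0.667]
ft_force: [-0.2, 0.0, -3.9]
finger_gap: 0.2
grip_force: 60.2
```

Run:
```python
from tgt import *
s=get_state(); print("nest",np.round(NR.T@(np.array(s["tool_pos"])-NP)*1e3,1),"f",np.round(NR.T@s["ft_force"],1))
```

```text
nest [  0.7 -41.   33.7] f [-1.9 -0.  -3.5]
```

No contact 6 mm into the pocket, so I continue down.

Call:
drive_tool(
  motion=[
    [[0, 0, 3], [0, 0, 0], 1],
    [[0, 0, 6], [0, 0, 0], 1],
    [[0, 0, 8], [0, 0, 0], 1],
    [[0, 0, 10], [0, 0, 0], 1],
    [[0, 0, 11], [0, 0, 0], 1],
    [[0, 0, 11], [0, 0, 0], 1],
  ],
)

```text
clock: 17.3
tool_pos: [0.4828, -0.0965, 0.0683]
orientation: [3.028, -0.23, 0.667]
ft_force: [-0.2, -0.2, -3.2]
finger_gap: 0.2
grip_force: 60.3
```

Run:
```python
from tgt import *
s=get_state(); print("nest",np.round(NR.T@(np.array(s["tool_pos"])-NP)*1e3,1),"f",np.round(NR.T@s["ft_force"],1))
```

```text
nest [  0.5 -41.   22.3] f [-1.5 -0.3 -2.9]
```

Call:
drive_tool(
  motion=[
    [[0, 0, 2], [0, 0, 0], 1],
    [[0, 0, 4], [0, 0, 0], 1],
    [[0, 0, 5], [0, 0, 0], 1],
    [[0, 0, 5], [0, 0, 0], 1],
  ],
)

```text
clock: 17.7
tool_pos: [0.4835, -0.0965, 0.0665]
orientation: [3.025, -0.232, 0.671]
ft_force: [-13.3, -1.8, 26.7]
finger_gap: 0.199
grip_force: 65.4
```

Run:
```python
from tgt import *
s=get_state(); print("nest",np.round(NR.T@(np.array(s["tool_pos"])-NP)*1e3,1),"f",np.round(NR.T@s["ft_force"],1))
```

```text
nest [  0.3 -41.   20.4] f [-0.4 -3.8 29.7]
```

The tile bottoms about 3 mm below my floor estimate, after a contact-free descent through the rim, so it is seated. I release and retreat.

Call:
drive_tool(
  motion=[
    [[0, 0, -3.5], [0, 0, 0], 1],
    [[0, 0, -3.5], [0, 0, 0], -1],
    [[0, 0, -3.5], [0, 0, 0], -1],
    [[0, 0, -3.5], [0, 0, 0], -1],
    [[0, 0, -3.5], [0, 0, 0], -1],
    [[0, 0, -3.5], [0, 0, 0], -1],
    [[0, 0, -50], [0, 0, 0], -1],
    [[0, 0, -100], [0, 0, 0], -1],
    [[0, 0, -130], [0, 0, 0], -1],
    [[0, 0, -130], [0, 0, 0], -1],
    [[0, 0, -130], [0, 0, 0], -1],
  ],
)

```text
clock: 18.8
tool_pos: [0.4547, -0.0845, 0.1471]
orientation: [3.046, -0.221, 0.693]
ft_force: [0.0, -0.6, 0.3]
finger_gap: 0.997
grip_force: 0.0
```

```bash
cat > seat.py <<'E'
from tgt import *; from fit import *
def tilefit(c,kind,poly,y0,rad):
    # fit tile pose in the nest frame: x,y,yaw,z
    def rd(c,q,off,wh,f):
        R=NR@Ro.from_euler('z',q[2]).as_matrix(); T=lambda X: X@R.T+NP+NR@[q[0],q[1],q[3]]
        im=np.zeros((wh[1]*S,wh[0]*S),np.uint8); fill(im,proj(c,T(P3(poly,.016)),f),255,off); prism(im,c,T,RIB,.016,.052,0,off,f); return im
    ctr=proj(c,NP+NR@[0,y0,.01],1)[0]
    o=fit([view(c,kind,ctr,rad,True)],rd,[(0,y0,0,-.003)],(.003,.003,.03,.004)); print(kind,np.round(o.x*[1e3,1e3,1,1e3],2),round(o.fun,3))
E
python3 - <<'E'
from seat import *
import pickle
c=snap("wrist","pics/ws.png"); pickle.dump(c,open("ws.pkl","wb")); s=get_state(); print(np.round(s["tool_pos"],4),np.round(s["qpos"],2))
tilefit(c,"blue",BL,-.041,95)
cv2.imwrite("pics/ws2.png",c["frame"][:,:,::-1])
rel([.421,-.320,.12],toolR(yawR(.404),0))
E
```

```text
[ 0.454  -0.0842  0.1488] [-0.56  0.4   2.25  1.16  0.21  0.05]
blue [  0.13 -41.84  -0.    -2.72] 0.027
shift [-10.4 238.6  21.6] turn [ 0.1022 -0.4419 -0.5383] rows 4.8
```

View pics/ws2.png

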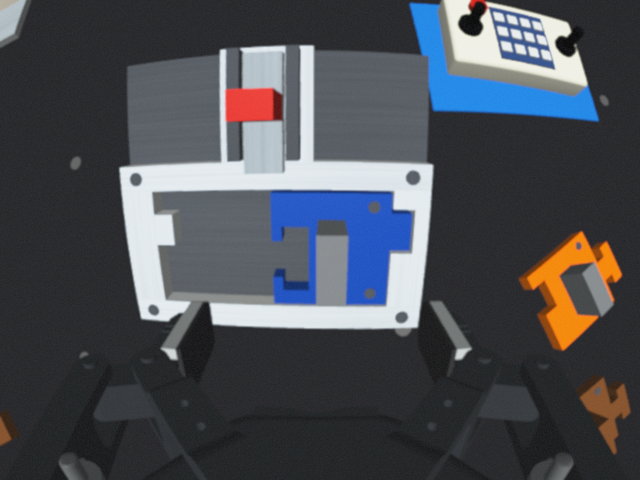

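Blue is seated: fit in the nest gives (0.1, -41.8), yaw 0, flush, at (335,250) in the picture. The orange tile with its grey rib is at (575,290). I go to it.

Call:
drive_tool(
  motion=[
    [[0, 30, -30], [0, 0, 0], -1],
    [[-10, 239, -20], [0.102, -0.442, -0.538], -1],
    [[-10, 239, -20], [0.102, -0.442, -0.538], -1],
    [[-10, 239, -10], [0.102, -0.442, -0.538], -1],
    [[-10, 239, 22], [0.102, -0.442, -0.538], -1],
    [[-10, 239, 22], [0.102, -0.442, -0.538], -1],
    [[-10, 239, 22], [0.102, -0.442, -0.538], -1],
    [[-10, 239, 22], [0.102, -0.442, -0.538], -1],
    [[-10, 239, 22], [0.102, -0.442, -0.538], -1],
    [[-10, 239, 22], [0.102, -0.442, -0.538], -1],
  ],
)

```text
clock: 19.85
tool_pos: [0.4215, -0.3189, 0.1176]
orientation: [-3.075, -0.627, 0.0]
ft_force: [-0.2, 0.1, 0.3]
finger_gap: 1.001
grip_force: 0.0
```

Run:
```python
from fit import *; from mv import *
s=get_state(); print(np.round(s["tool_pos"],4),np.round(s["qpos"],3),np.round(s["qd"],2))
c=snap("wrist","pics/wo.png"); p=(.421,-.32,.404)
ctr=proj(c,np.r_[p[:2],.01],1)[0]
o=fit([view(c,"orange",ctr,85,True)],lambda c,q,o,w,f:tile_render(c,q,OR,o,w,f),[p],(.005,.005,.05)); print(ctr,np.round(o.x,4),o.fun)
m=view(c,"orange",ctr,85,True); fr=c["frame"]; R=yawR(o.x[2])
for X in [(.0,-.03,.016),(.03,.0,.016),(0,0,.052)]:
    u=np.round(proj(c,R@np.array(X)+[o.x[0],o.x[1],0],1)[0]).astype(int); print("rgb",fr[u[1],u[0]])
q=o.x; rel([q[0],q[1],.0225],toolR(yawR(q[2]),0))
```

```text
[ 0.4215 -0.3189  0.1176] [-0.86   0.569  1.775  0.002  0.801  0.307] [ 0.   -0.01 -0.   -0.01 -0.    0.01]
[316.9313358  234.23175527] [ 0.4198 -0.3188  0.3984] 0.02207749266363523
rgb [247 190  31]
rgb [247 201  43]
rgb [188 195 201]
shift [-1.5 -0.8 95.4] turn [-0.0026 -0.0004  0.0042] rows 1.9
```

Call:
drive_tool(
  motion=[
    [[-1.5, -0.6, 45], [0, 0, 0.004], -1],
    [[-1.5, -0.6, 85], [0, 0, 0.004], -1],
    [[-1.5, -0.6, 95], [0, 0, 0.004], -1],
    [[-1.5, -0.6, 95], [0, 0, 0.004], -1],
    [[-1.5, -0.6, 95], [0, 0, 0.004], 1],
    [[-1.5, -0.6, 95], [0, 0, 0.004], 1],
    [[-1.5, -0.6, 95], [0, 0, 0.004], 1],
    [[-1.5, -0.6, 95], [0, 0, 0.004], 1],
    [[-1.5, -0.6, 95], [0, 0, 0.004], 1],
    [[-1.5, -0.6, 95], [0, 0, 0.004], 1],
    [[-1.5, -0.6, 95], [0, 0, 0.004], 1],
    [[-1.5, -0.6, 95], [0, 0, 0.004], 1],
    [[-1.5, -0.6, 95], [0, 0, 0.004], 1],
  ],
)

```text
clock: 21.2
tool_pos: [0.4206, -0.3207, 0.0237]
orientation: [-3.079, -0.621, 0.0]
ft_force: [-1.3, 1.2, 7.0]
finger_gap: 0.198
grip_force: 60.8
```

Run:
```python
from tgt import *
s=get_state(); print(np.round(s["tool_pos"],4),"tool-tile in tile frame",np.round(yawR(.4).T@(np.array(s["tool_pos"])-[.4198,-.319,0])*1e3,1))
rel(*nt([.001,.041,.0239+.08],0))
```

```text
[ 0.4206 -0.3207  0.0237] tool-tile in tile frame [ 0.  -1.9 23.7]
shift [ 158.2 -270.3 -118.6] turn [-0.1208  0.4255  0.5407] rows 6.7
```

Call:
drive_tool(
  motion=[
    [[0, 0, -50], [0, 0, 0], 1],
    [[0, 0, -100], [0, 0, 0], 1],
    [[0, 0, -150], [0, 0, 0], 1],
    [[0, 0, -180], [0, 0, 0], 1],
    [[159, -270, -180], [-0.121, 0.4255, 0.541], 1],
    [[159, -270, -180], [-0.121, 0.4255, 0.541], 1],
    [[159, -270, -180], [-0.121, 0.4255, 0.541], 1],
    [[159, -270, -180], [-0.121, 0.4255, 0.541], 1],
    [[159, -270, -180], [-0.121, 0.4255, 0.541], 1],
    [[159, -270, -180], [-0.121, 0.4255, 0.541], 1],
    [[159, -270, -180], [-0.121, 0.4255, 0.541], 1],
    [[159, -270, -180], [-0.121, 0.4255, 0.541], 1],
    [[159, -270, -119], [-0.121, 0.4255, 0.541], 1],
    [[159, -270, -119], [-0.121, 0.4255, 0.541], 1],
    [[159, -270, -119], [-0.121, 0.4255, 0.541], 1],
    [[159, -270, -119], [-0.121, 0.4255, 0.541], 1],
    [[159, -270, -119], [-0.121, 0.4255, 0.541], 1],
  ],
)

```text
clock: 22.9
tool_pos: [0.4619, -0.0111, 0.1409]
orientation: [3.028, -0.233, 0.667]
ft_force: [0.3, -0.3, -3.4]
finger_gap: 0.198
grip_force: 60.1
```

```bash
cat >> seat.py <<'E'
def heldfit(c,kind,poly,sub):
    # in-plane offset of the held tile in tool-aligned tile frame; only the side towards the camera
    s=get_state(); R=Ro.from_rotvec(s["orientation"]).as_matrix()@np.diag([1,-1,-1]); p=np.array(s["tool_pos"])
    print("tool at nest",np.round(NR.T@(p-NP)*1e3,1),"rot",np.round(Ro.from_matrix(NR.T@R).as_rotvec(),3),"f",np.round(NR.T@s["ft_force"],1))
    pl=poly
    best=[]
    def rd(q,z1):
        T=lambda X: X@(R@Ro.from_euler('z',q[2]).as_matrix()).T+p+R@[q[0],q[1],-.0238]
        return T
    ctr=proj(c,p+R@[.03,0,-.01],1)[0]; v=view(c,kind,ctr,110,True); off=v[2]; wh=v[1].shape[::-1]
    yy=np.arange(wh[1])[:,None]+off[1]; w=(yy<275)*np.ones(wh)[None].T.squeeze() if False else (yy<275)*np.ones((wh[1],wh[0]))
    def co(q):
        im=np.zeros((wh[1]*S,wh[0]*S),np.uint8); T=rd(q,0); prism(im,c,T,pl,0,.016,255,off,True); prism(im,c,T,RIB,.016,.052,0,off,True)
        im=cv2.GaussianBlur(cv2.resize(im,wh,interpolation=cv2.INTER_AREA)/255.,(0,0),.8); return np.sum(w*(im-v[1])**2)/np.sum(w*v[1])
    s0=np.array([sub[0],sub[1],0]); o=minimize(co,s0,method='Nelder-Mead',options=dict(initial_simplex=np.vstack([s0,s0+[.003,0,0],s0+[0,.003,0],s0+[0,0,.03]]),xatol=1e-4,fatol=1e-6,maxiter=200))
    print("held",np.round(o.x*[1e3,1e3,1],2),round(o.fun,3),"start",round(co(s0),3))
E
python3 - <<'E'
from seat import *
s=get_state(); print(np.round(s["qpos"],2),np.round(s["qd"],2))
c=snap("wrist","pics/ho.png"); heldfit(c,"orange",OR,(0,0))
rel(*nt([0,.041,.0237+.005],0))
E
```

```text
[-0.31  0.42  2.24  0.93  0.08  0.5 ] [ 0.   -0.02 -0.01 -0.05  0.01  0.04]
tool at nest [  1.3  40.3 102.6] rot [-0.     0.001 -0.001] f [-0.8  0.3 -3.6]
held [-0.18 -0.86 -0.01] 0.03 start 0.059
shift [-1.2 -0.7 73.9] turn [ 0.0005  0.0013 -0.0013] rows 1.5
```

Held orange offset matches the camera bias seen on blue. I lower it to just inside.

Call:
drive_tool(
  motion=[
    [[-1, -0.7, 45], [0, 0, 0], 1],
    [[-1, -0.7, 58], [0, 0, 0], 1],
    [[-1, -0.7, 65], [0, 0, 0], 1],
    [[-1, -0.7, 69], [0, 0, 0], 1],
    [[-1, -0.7, 72], [0, 0, 0], 1],
    [[-1, -0.7, 72], [0, 0, 0], 1],
    [[-1, -0.7, 72], [0, 0, 0], 1],
  ],
)

```text
clock: 23.65
tool_pos: [0.4907, -0.0094, 0.0864]
orientation: [3.042, -0.227, 0.682]
ft_force: [1.1, 0.3, -2.4]
finger_gap: 0.2
grip_force: 60.2
```

```bash
cat > st.py <<'E'
from tgt import *
s=get_state(); R=Ro.from_rotvec(s["orientation"]).as_matrix()@np.diag([1,-1,-1]); print("nest",np.round(NR.T@(np.array(s["tool_pos"])-NP)*1e3,1),"rot",np.round(Ro.from_matrix(NR.T@R).as_rotvec(),3),"f",np.round(NR.T@s["ft_force"],1))
E
python3 st.py
```

```text
nest [ 3.2 46.2 41. ] rot [ 0.017 -0.004 -0.001] f [-0.1  0.5 -2.6]
```

Run:
```python
from tgt import *
s=get_state(); print(s["clock"],np.round(s["qpos"],3),np.round(s["qd"],3))
rel(*nt([0.0003,.041,.0415],0))
```

```text
23.65 [-0.297  0.592  2.218  2.481  0.129 -1.044] [ 0.019  0.269 -0.039  2.178  0.091 -2.164]
shift [-2.9  5.2 -0.6] turn [-0.0173 -0.0037 -0.0012] rows 0.1
```

A wrist singularity is slowing the arm: joint 4 is swinging, all within range. I give it time at clear height.

Call:
drive_tool(
  motion=[
    [[-3, 5.2, -2], [-0.017, -0.0037, 0], 1],
    [[-3, 5.2, -2], [-0.017, -0.0037, 0], 1],
    [[-3, 5.2, -2], [-0.017, -0.0037, 0], 1],
    [[-3, 5.2, -2], [-0.017, -0.0037, 0], 1],
    [[-3, 5.2, -2], [-0.017, -0.0037, 0], 1],
    [[-3, 5.2, -2], [-0.017, -0.0037, 0], 1],
    [[-3, 5.2, -2], [-0.017, -0.0037, 0], 1],
    [[-3, 5.2, -2], [-0.017, -0.0037, 0], 1],
  ],
)

```text
clock: 24.45
tool_pos: [0.4856, -0.013, 0.0866]
orientation: [3.03, -0.231, 0.67]
ft_force: [0.1, -0.2, -2.4]
finger_gap: 0.198
grip_force: 60.1
```

```bash
python3 st.py
python3 - <<'E'
from tgt import *
s=get_state(); print(s["clock"],np.round(s["qpos"],3),np.round(s["qd"],3))
rel(*nt([0.0003,.041,.0415],0))
E
```

```text
nest [-0.7 42.  43. ] rot [ 0.002  0.001 -0.001] f [-1.  -0.2 -2.2]
24.45 [-0.297  0.589  2.225  2.588  0.121 -1.152] [ 0.     0.002 -0.002  0.    -0.001 -0.002]
shift [1.  1.  1.5] turn [-0.0023  0.0012 -0.0012] rows 0.0
```

Call:
drive_tool(
  motion=[
    [[1, 1, 2], [-0.002, 0.001, -0.001], 1],
    [[1, 1, 4], [-0.002, 0.001, -0.001], 1],
    [[1, 1, 6], [-0.002, 0.001, -0.001], 1],
    [[1, 1, 8], [-0.002, 0.001, -0.001], 1],
    [[1, 1, 10], [-0.002, 0.001, -0.001], 1],
    [[1, 1, 10], [-0.002, 0.001, -0.001], 1],
  ],
)

```text
clock: 25.05
tool_pos: [0.4906, -0.0148, 0.0776]
orientation: [3.027, -0.23, 0.67]
ft_force: [-0.0, -0.1, -3.1]
finger_gap: 0.199
grip_force: 60.1
```

```bash
python3 st.py
```

```text
nest [ 0.2 41.  32.7] rot [ 0.     0.001 -0.   ] f [-1.3 -0.1 -2.8]
```

At (0.2, 41) with the tile bottom 4 mm inside and no contact. I go down the rest.

Call:
drive_tool(
  motion=[
    [[0, 0, 3], [0, 0, 0], 1],
    [[0, 0, 6], [0, 0, 0], 1],
    [[0, 0, 9], [0, 0, 0], 1],
    [[0, 0, 12], [0, 0, 0], 1],
    [[0, 0, 14], [0, 0, 0], 1],
    [[0, 0, 15], [0, 0, 0], 1],
    [[0, 0, 15], [0, 0, 0], 1],
  ],
)

```text
clock: 25.75
tool_pos: [0.4959, -0.0156, 0.0662]
orientation: [3.026, -0.231, 0.675]
ft_force: [-8.9, -1.1, 21.2]
finger_gap: 0.199
grip_force: 63.9
```

```bash
python3 st.py
```

```text
nest [ 0.3 41.  20.1] rot [ 0.    -0.002 -0.001] f [ 1.1 -2.4 22.9]
```

It seats at the same depth as blue (20.1 against 20.4). I release, retreat and check.

Call:
drive_tool(
  motion=[
    [[0, 0, -2.5], [0, 0, 0], 1],
    [[0, 0, -2.5], [0, 0, 0], -1],
    [[0, 0, -2.5], [0, 0, 0], -1],
    [[0, 0, -2.5], [0, 0, 0], -1],
    [[0, 0, -2.5], [0, 0, 0], -1],
    [[0, 0, -2.5], [0, 0, 0], -1],
    [[0, 0, -30], [0, 0, 0], -1],
    [[0, 0, -60], [0, 0, 0], -1],
    [[0, 0, -90], [0, 0, 0], -1],
    [[0, 0, -120], [0, 0, 0], -1],
    [[0, 0, -120], [0, 0, 0], -1],
    [[0, 0, -120], [0, 0, 0], -1],
    [[0, 0, -120], [0, 0, 0], -1],
  ],
)

```text
clock: 27.05
tool_pos: [0.4682, 0.0026, 0.1435]
orientation: [-3.043, 0.214, -0.7]
ft_force: [-1.0, 0.1, -0.5]
finger_gap: 1.002
grip_force: 0.0
```

```bash
python3 st.py
python3 - <<'E'
from seat import *
c=snap("wrist","pics/ws3.png"); s=get_state(); print(np.round(s["qpos"],2),np.round(s["qd"],2))
tilefit(c,"blue",BL,-.041,95); tilefit(c,"orange",OR,.041,95)
# red grip top face
NPz=NP+NR@[0,0,-.003]
fr=c["frame"].astype(int); m=((fr[:,:,0]>140)&(fr[:,:,1]<90)&(fr[:,:,2]<90)).astype(np.uint8)
n,lab,st,ce=cv2.connectedComponentsWithStats(m); 
for i in range(1,n):
    if st[i][4]>60: print(st[i],ce[i])
for tr in (0,.005,.01):
    B=np.array([(sx*.008+.095-tr,sy*.012,z) for sx in(-1,1) for sy in(-1,1) for z in(.03,.07)])
    u=proj(c,B@NR.T+NPz,1); print(tr,np.round(u.min(0)),np.round(u.max(0)))
E
```

```text
nest [  5.6  54.8 102.9] rot [ 0.047 -0.012  0.001] f [-1.1 -0.1 -0. ]
[-0.31  0.42  2.24  1.2   0.12  0.23] [ 0.    0.03  0.    0.45 -0.02 -0.49]
blue [  0.41 -41.19  -0.    -1.89] 0.033
orange [ 0.75 40.37 -0.   -1.01] 0.035
[549  12  13  12 106] [554.69811321  16.88679245]
[ 406   88   49   34 1526] [430.16972477 104.25753604]
[284 190 123   5 168] [340.16071429 190.86309524]
[284 245  21   6  65] [295.53846154 248.52307692]
0 [394.  83.] [455. 120.]
0.005 [394.  93.] [455. 129.]
0.01 [394. 104.] [455. 139.]
```

Both tiles are seated: fits blue (0.4,-41.2) and orange (0.8,40.4), yaw 0 and level. Bar travel is about 2 mm, with the red grip at (430,104). I go over the grip.

Run:
```python
from tgt import *
rel(*nt([.093,0,.105],0))
```

```text
shift [87.3 55.  -2.4] turn [-0.0466 -0.0133  0.0022] rows 2.1
```

Call:
drive_tool(
  motion=[
    [[40, 25, -3], [-0.02, 0, 0], -1],
    [[87, 55, -3], [-0.047, -0.013, 0.002], -1],
    [[87, 55, -3], [-0.047, -0.013, 0.002], -1],
    [[87, 55, -3], [-0.047, -0.013, 0.002], -1],
    [[87, 55, -3], [-0.047, -0.013, 0.002], -1],
    [[87, 55, -3], [-0.047, -0.013, 0.002], -1],
    [[87, 55, -3], [-0.047, -0.013, 0.002], -1],
    [[87, 55, -3], [-0.047, -0.013, 0.002], -1],
    [[87, 55, -3], [-0.047, -0.013, 0.002], -1],
  ],
)

```text
clock: 28.0
tool_pos: [0.5363, -0.0628, 0.1808]
orientation: [3.028, -0.231, 0.668]
ft_force: [0.8, -1.0, 0.6]
finger_gap: 0.997
grip_force: 0.0
```

```bash
python3 st.py
python3 - <<'E'
from tgt import *
s=get_state(); print(s["clock"],np.round(s["qpos"],3),np.round(s["qd"],3))
rel(*nt([0.093,0,.036],0))
E
```

```text
nest [ 91.3   0.3 104.1] rot [ 0.     0.002 -0.001] f [ 1.1 -0.9  0.1]
28.0 [-0.377  0.391  2.021  0.305  0.32   1.076] [ 0.001 -0.002 -0.008 -0.008 -0.002  0.006]
shift [ 1.9  0.4 68. ] turn [-0.0004  0.0023 -0.0009] rows 1.4
```

Call:
drive_tool(
  motion=[
    [[1.5, 0.3, 30], [0, 0, 0], -1],
    [[1.5, 0.3, 55], [0, 0, 0], -1],
    [[1.5, 0.3, 67], [0, 0, 0], -1],
    [[1.5, 0.3, 67], [0, 0, 0], -1],
    [[1.5, 0.3, 67], [0, 0, 0], 1],
    [[1.5, 0.3, 67], [0, 0, 0], 1],
    [[1.5, 0.3, 67], [0, 0, 0], 1],
    [[1.5, 0.3, 67], [0, 0, 0], 1],
    [[1.5, 0.3, 67], [0, 0, 0], 1],
    [[1.5, 0.3, 67], [0, 0, 0], 1],
    [[1.5, 0.3, 67], [0, 0, 0], 1],
    [[1.5, 0.3, 67], [0, 0, 0], 1],
  ],
)

```text
clock: 29.2
tool_pos: [0.566, -0.067, 0.1221]
orientation: [3.029, -0.23, 0.67]
ft_force: [-2.2, 6.5, 4.4]
finger_gap: 0.27
grip_force: 58.7
```

```bash
python3 st.py
```

```text
nest [93.7  0.7 38.2] rot [ 0.001  0.001 -0.001] f [-1.   6.   5.3]
```

Gripped (23 mm gap). I slide downhill.

Call:
drive_tool(
  motion=[
    [[-4, 0, 0], [0, 0, 0], 1],
    [[-9, 0, 0], [0, 0, 0], 1],
    [[-14, 0, 0], [0, 0, 0], 1],
    [[-19, 0, 0], [0, 0, 0], 1],
    [[-24, 0, 0], [0, 0, 0], 1],
    [[-29, 0, 0], [0, 0, 0], 1],
    [[-34, 0, 0], [0, 0, 0], 1],
    [[-39, 0, 0], [0, 0, 0], 1],
    [[-43, 0, 0], [0, 0, 0], 1],
    [[-46, 0, 0], [0, 0, 0], 1],
    [[-46, 0, 0], [0, 0, 0], 1],
  ],
)

```text
clock: 30.3
tool_pos: [0.5251, -0.0607, 0.1028]
orientation: [3.029, -0.23, 0.672]
ft_force: [-1.2, 4.1, 6.0]
finger_gap: 0.269
grip_force: 58.9
```

```bash
python3 st.py
```

```text
nest [48.1  0.8 38.2] rot [ 0.002 -0.    -0.001] f [0.9 3.9 6.2]
```

Call:
drive_tool(
  motion=[
    [[-2, 0, 0], [0, 0, 0], 1],
    [[-4, 0, 0], [0, 0, 0], 1],
    [[-6, 0, 0], [0, 0, 0], 1],
    [[-8, 0, 0], [0, 0, 0], 1],
    [[-9, 0, 0], [0, 0, 0], 1],
    [[-9, 0, 0], [0, 0, 0], 1],
    [[-9, 0, 0], [0, 0, 0], 1],
  ],
)

```text
clock: 31.0
tool_pos: [0.5203, -0.0599, 0.1006]
orientation: [3.027, -0.229, 0.682]
ft_force: [3.8, 6.3, 9.3]
finger_gap: 0.27
grip_force: 59.1
```

```bash
python3 st.py
```

```text
nest [42.7  0.8 38.2] rot [ 0.003 -0.007 -0.   ] f [6.5 6.8 7.2]
```

It resists at 42.7, and the end stop should be near 42. I press a bit more to confirm.

Call:
drive_tool(
  motion=[
    [[-3, 0, 0], [0, 0, 0], 1],
    [[-6, 0, 0], [0, 0, 0], 1],
    [[-6, 0, 0], [0, 0, 0], 1],
    [[-6, 0, 0], [0, 0, 0], 1],
  ],
)

```text
clock: 31.4
tool_pos: [0.5204, -0.0599, 0.1006]
orientation: [3.024, -0.228, 0.699]
ft_force: [9.6, 5.8, 15.9]
finger_gap: 0.269
grip_force: 59.4
```

```bash
python3 st.py
```

```text
nest [42.8  0.8 38.2] rot [ 0.005 -0.018 -0.   ] f [14.5  7.2 10.8]
```

Hard stop at the expected place. I relax, open and retreat along the normal.

Call:
drive_tool(
  motion=[
    [[4, 0, 0], [0, 0, 0], 1],
    [[8, 0, 0], [0, 0, 0], 1],
    [[8, 0, 0], [0, 0, 0], -1],
    [[8, 0, 0], [0, 0, 0], -1],
    [[8, 0, 0], [0, 0, 0], -1],
    [[8, 0, 0], [0, 0, 0], -1],
    [[8, 0, 0], [0, 0, 0], -1],
    [[8, 0, 0], [0, 0, 0], -1],
    [[8, 0, -30], [0, 0, 0], -1],
    [[8, 0, -60], [0, 0, 0], -1],
    [[8, 0, -90], [0, 0, 0], -1],
    [[8, 0, -120], [0, 0, 0], -1],
    [[8, 0, -120], [0, 0, 0], -1],
    [[8, 0, -120], [0, 0, 0], -1],
    [[8, 0, -120], [0, 0, 0], -1],
    [[8, 0, -120], [0, 0, 0], -1],
  ],
)

```text
clock: 33.0
tool_pos: [0.4693, -0.0535, 0.2071]
orientation: [3.027, -0.232, 0.67]
ft_force: [-0.5, 1.0, 0.3]
finger_gap: 0.998
grip_force: 0.0
```

```bash
python3 st.py
python3 - <<'E'
from seat import *
c=snap("wrist","pics/end.png"); s=get_state(); print(s["clock"],np.round(s["qd"],2),s["finger_gap"])
fr=c["frame"].astype(int); m=((fr[:,:,0]>140)&(fr[:,:,1]<90)&(fr[:,:,2]<90)).astype(np.uint8)
n,lab,st,ce=cv2.connectedComponentsWithStats(m)
for i in range(1,n):
    if st[i][4]>200: print(st[i][:2],st[i][:2]+st[i][2:4],st[i][4])
for tr in (.043,.048,.053):
    B=np.array([(sx*.008+.095-tr,sy*.012,z) for sx in(-1,1) for sy in(-1,1) for z in(.03,.07)])
    u=proj(c,B@NR.T+NP+NR@[0,0,-.003],1); print(tr,np.round(u.min(0)),np.round(u.max(0)))
camera("top"),camera("side")
for n,t in (("top","ref_sphere"),("top","pendant"),("side","ref_sphere"),("side","pendant")): print(n,t,[np.round(d["location"]).tolist() for d in recognise(n,t)][:2])
E
```

```text
nest [ 41.1  -0.6 156.5] rot [-0.     0.001 -0.002] f [-0.4  0.9  0.5]
33.05 [-0.    0.01 -0.   -0.    0.    0.  ] 1.004086595264061
[296 221] [343 252] 872
0.043 [295. 200.] [332. 237.]
0.048 [295. 207.] [332. 244.]
0.053 [295. 213.] [332. 251.]
top ref_sphere [[148.0, 178.0]]
top pendant [[422.0, 166.0], [316.0, 201.0]]
side ref_sphere [[300.0, 249.0], [205.0, 425.0]]
side pendant [[256.0, 200.0]]
```

```bash
python3 -c "
from bench import sign_off; print(sign_off())"
```

```text
the job is handed in; nothing more can be done
None
```

Both tiles are seated and interlocked in the nest, the lock bar is at its end stop over the seam, the sphere and pendant show no displacement beyond detection noise, the gripper is open and clear, and the job was handed in at about 33 s.

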